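Feel for the empty well and seat the tube

TASK

Pick up the centrifuge tube that stands in front of the shuttered six-well dock and seat it upright and fully home, foot on the floor, in the one well that is empty. The other five wells still hold old cushions that cannot be seen under the shutter leaves and stay where they are, so feel with the tube: where it stops short, draw it out and try another well, and do not let go of it in or over the dock until it is fully home. Leave the other things on the bench where they are.

Things in the scene. Friction and masses are not known exactly. Their poses are not given: they have to be found in the camera images.
- dock: grey tube dock fixed to the bench, 96 (its x) x 132 (its y) x 66 mm high on a 108 x 144 x 6 mm black foot; 2 (x) by 3 (y) wells, walls 6 mm. Origin: centre of its underside, z up; well floors 6 mm above it. Five wells (not the same every time) hold a 26 mm wide rubber cushion 14 to 26 mm high, fixed to the floor; one is empty. A tube that stops under 30 mm deep is only caught on a wall or leaf
- well_1 (a point): centre of the far (+x) left (+y) well's mouth, level with the dock's top. The well is 39 mm (dock x) by 36 mm (dock y), 60 mm deep, hidden by two thin sprung leaves hinged on its walls across dock x, 2 mm below the top. A tube pushed straight down swings them down (under 1.5 N), leaving a 34 mm gap; they close again behind it
- well_2 (a point): centre of the far (+x) middle well's mouth, level with the dock's top. The well is 39 mm (dock x) by 36 mm (dock y), 60 mm deep, hidden by two thin sprung leaves hinged on its walls across dock x, 2 mm below the top. A tube pushed straight down swings them down (under 1.5 N), leaving a 34 mm gap; they close again behind it
- well_3 (a point): centre of the far (+x) right (-y) well's mouth, level with the dock's top. The well is 39 mm (dock x) by 36 mm (dock y), 60 mm deep, hidden by two thin sprung leaves hinged on its walls across dock x, 2 mm below the top. A tube pushed straight down swings them down (under 1.5 N), leaving a 34 mm gap; they close again behind it
- well_4 (a point): centre of the near (-x) left (+y) well's mouth, level with the dock's top. The well is 39 mm (dock x) by 36 mm (dock y), 60 mm deep, hidden by two thin sprung leaves hinged on its walls across dock x, 2 mm below the top. A tube pushed straight down swings them down (under 1.5 N), leaving a 34 mm gap; they close again behind it
- well_5 (a point): centre of the near (-x) middle well's mouth, level with the dock's top. The well is 39 mm (dock x) by 36 mm (dock y), 60 mm deep, hidden by two thin sprung leaves hinged on its walls across dock x, 2 mm below the top. A tube pushed straight down swings them down (under 1.5 N), leaving a 34 mm gap; they close again behind it
- well_6 (a point): centre of the near (-x) right (-y) well's mouth, level with the dock's top. The well is 39 mm (dock x) by 36 mm (dock y), 60 mm deep, hidden by two thin sprung leaves hinged on its walls across dock x, 2 mm below the top. A tube pushed straight down swings them down (under 1.5 N), leaving a 34 mm gap; they close again behind it
- tube_mid (a point): centre, half-way up, of the 50 ml centrifuge tube standing on the bench in front of the dock (the only such tube): 113 mm tall, body 28 mm across, flat foot, fixed pink cap 34 mm across over its top 13 mm; about 50 g. z runs up its axis; its foot is 56.5 mm below. Fully home in the empty well this point is 62.5 mm above the dock's underside
- beaker: small empty glass beaker, 45 mm wide, 59 mm high, a bystander standing on the bench; origin at the centre of its underside
- objective_case: black screw case, 44 mm wide, 62 mm high, a bystander standing on the bench; origin at the centre of its underside
- cryo_vial_0: cryo vial with a blue cap, 13 mm wide, 45 mm high, a bystander standing on the bench; origin at the centre of its underside
- cryo_vial_1: cryo vial with a green cap, 13 mm wide, 45 mm high, a bystander standing on the bench; origin at the centre of its underside
- timer: bench timer, 66 x 64 x 20 mm, a bystander standing on the bench; origin at the centre of its underside
- tally_counter: round tally counter, 46 mm wide, 21 mm high, a bystander standing on the bench; origin at the centre of its underside
There are look-alikes about, which are no part of the job. Leave any green or yellow look-alike of the part that bears tube_mid alone.

How it is judged:
On the way:
1. the tube is lifted clear of the bench (height (world z) of tube_mid above 0.12 m), for 0.1 s.
At the end, for the whole second after the job is handed in: The tube stands at rest and released in a well of the dock, its foot within 4 mm of the well's floor (possible only in the empty well) and leaning less than 9 degrees (x of tube_mid in the frame of dock between -0.035 and 0.035 m and y of tube_mid in the frame of dock between -0.055 and 0.055 m and z of tube_mid in the frame of dock between 0.055 and 0.0665 m and angle between tube_mid's own z axis and vertical below 0.16 rad and linear speed of tube below 0.02 m/s and contact force between the fingers and tube below 0.05 N); the robot touches nothing.
It fails at once if the tube is let go in or over the dock while its foot is more than 8 mm above the well floor (x of tube_mid in the frame of dock between -0.05 and 0.05 m and y of tube_mid in the frame of dock between -0.07 and 0.07 m and z of tube_mid in the frame of dock above 0.0705 m and contact force between the fingers and tube below 0.02 N).
It fails at once if a bystander is moved by more than 30 mm (distance of any of beaker, objective_case, cryo_vial_0, cryo_vial_1, timer, tally_counter from where it was at the start of the episode above 0.03 m).
It also fails if it takes over 72 s, if anything falls off the work surface, if the arm or the gripper's body presses on something with over 40 N, if the wrist force passes 120 N, or if a joint passes its speed limit or range.

ROBOT

A 7-joint arm with a two-finger parallel gripper is mounted at the origin on a cart in front of the work surface, level with it; the furniture and walls round the work are solid. World frame = base frame: x ahead of the robot, y to its left, z up, the work surface at z = 0. Lengths are in m, angles in rad, forces in N, time in s.
With the tool pointing down it reaches from about 0.4 to 0.875 m from the base axis. Payload 6.5 kg.
Tool frame: the origin (TCP) lies at the centre of the arm's flange, where the gripper is bolted on; the fingertips stand 166 mm ahead of it and the grasp point (between the pads) lies 147 mm ahead of it (manip.tips_ahead is the distance from the TCP to the fingertips, in m); z points along the fingers, y is the direction in which the jaws open and shut (so a half turn about z gives the same grasp; the last joint's range is limited). The gripper opens to 88 mm and grips with 3 to 60 N. Pads are 18 mm wide; open, the fingers measure 123 mm over their backs; the gripper's body (75 mm by 187 mm) begins 45 mm behind the grasp point.
Start: joints at [1.13, 0.536, -0.004, 1.538, 0.003, 1.067, -0.071], TCP at [0.238, -0.605, 0.405] pointing down, gripper open.
Joint ranges: [-2.7, 2.7], [-0.37, 2.16], [-1.27, 1.26], [0.24, 2.4], [-1.31, 4.45], [0.19, 1.91], [-2.76, 2.76]. Speed limits (rad/s): [2.39, 2.39, 3.14, 3.14, 3.14, 3.14, 3.14].

INTERFACE

Orientations are given as a rotation vector (axis times angle).
In Python, from workcell import get_state, cams, manip gives the robot as it stands.
- The arm moves only by the shell command python3 -m handwheel 'ROWS' [FORCE]. ROWS is text: rows parted by semicolons, each of 7 numbers parted by spaces: the shift along the tool's x, y, z in m, then the turn, a rotation vector about the tool's x, y, z in degrees, then the opening, from 0 (shut) to 1 (fully open). A call has exactly 5 rows; each row is the pose to reach, as a shift and turn from the pose commanded when the call began, along the tool's axes at that moment; what a row does not reach only later rows make up. A row lasts 1/10 s, in which the tool goes at most 50 mm and 8.59 degrees, less where a joint would pass 70% of its speed; a pose out of reach is approached as far as the arm can. A call with a gripper value outside its range is refused whole. The fingers move at their own pace and stop on an object; FORCE is the grip in N (left out, the last holds). Time passes only in rows, so rows that repeat a pose let the fingers close, or fill a call up. It gives the time, the measured TCP pose, the force and the opening at its end, in the units of the state.
- get_state(): the state, without advancing time (a new reading comes with each control period).
- cams.snapshot(name): name is "scene" or "top" or "wrist"; returns the picture (384x512x3 uint8, blue, green, red); there is no depth.
- cams.get_calibration(name): a dict with "vertical_fov" (degrees; the focal length in pixels is half the picture's height over the tangent of half this angle, whatever the lens; pixels are square), "cx", "cy" (the principal point, pixels), "position" and "orientation" of the camera in the world. Camera axes: x right, y down, z forward; pixel columns grow to the right and rows downward; lengths in m; the calibration is good to about 2 mm. A picture is of the moment at which its call begins: read the wrist's pose just before it. get_calibration takes no time and is no camera call; for the wrist camera it gives the pose at the moment of the call.
- manip.close_job(): hands the job in, once; it reports no verdict.
The state is a dict: "t": time; "qpos": joint angles; "qd": joint speeds; "joint_efforts": joint torques, N m; "tool_pos": TCP position; "tcp_rot": TCP orientation; "wrist_force": force on the tool from outside, world axes, zero at the start; "ft_torque": the same for the moment, N m; "opening": finger opening in m.
Only numpy, scipy, OpenCV 4.12 (cv2) and the standard library are available. Lean on these libraries where they do the work, as an engineer would, in place of code of your own. Each camera call takes 0.05 s, during which the arm holds its last target. There are 200 camera calls.

## Working session

There is one attempt and no reset: what is moved stays moved. The work goes in short steps, Python scripts to look and compute and a shell command to move; the robot and the scene stay as the last step left them, time stands still between calls to the robot, and variables do not carry over. Pictures are saved under pics/ and viewed, about 8 in all and at most 12, crops included, and the job is handed in when it is done.

```bash
mkdir -p pics; ls; cat > h.py <<'E'
import numpy as np, cv2
from scipy.spatial.transform import Rotation as R
from workcell import get_state, cams, manip
def K(c):
    f=192/np.tan(np.radians(c["vertical_fov"])/2); return f,c["cx"],c["cy"]
def rot(o):
    o=np.array(o,float)
    return o if o.shape==(3,3) else R.from_rotvec(o).as_matrix()
def ray(c,u,v):
    f,cx,cy=K(c); d=rot(c["orientation"])@np.array([(u-cx)/f,(v-cy)/f,1]); return np.array(c["position"]),d
def plane(c,u,v,z):
    p,d=ray(c,u,v); return p+d*(z-p[2])/d[2]
def proj(c,P):
    f,cx,cy=K(c); q=rot(c["orientation"]).T@(np.array(P)-c["position"]); return f*q[0]/q[2]+cx,f*q[1]/q[2]+cy
E
python3 - <<'E'
from h import *
for n in("scene","top","wrist"):
    c=cams.get_calibration(n); im=cams.snapshot(n); print(n,c); cv2.imwrite(f"pics/{n}0.png",im)
a=[cv2.imread(f"pics/{n}0.png") for n in("scene","top")]
cv2.imwrite("pics/top1.png",cv2.resize(a[1],(800,600),interpolation=cv2.INTER_CUBIC))
print(get_state())
E
```

```text
pics
scene {'vertical_fov': 51.15703398171176, 'cx': 252.56681580149987, 'cy': 189.9832574343527, 'position': array([0.17204308, 0.52514597, 0.5817587 ]), 'orientation': array([-0.70480714,  2.53675512, -1.26909306])}
top {'vertical_fov': 48.56711625972617, 'cx': 256.2111871808198, 'cy': 187.29317037767126, 'position': array([ 0.35031772, -0.04575436,  0.96057824]), 'orientation': array([-2.12820247,  2.10859641, -0.16705489])}
wrist {'vertical_fov': 61.23500887077157, 'cx': 249.5349177810693, 'cy': 192.48204819196098, 'position': array([ 0.31431793, -0.57617062,  0.38293069]), 'orientation': array([ 2.36945457, -1.61338025, -0.2629182 ])}
{'t': 0.15, 'qpos': array([ 1.12978693,  0.53697303, -0.00444132,  1.53860879,  0.00263016,
        1.06732835, -0.07119763]), 'qd': array([ 0.00127258, -0.00230331,  0.00012877, -0.00495502,  0.00037011,
        0.00055072, -0.00106661]), 'joint_efforts': array([ 1.79094543e-03, -5.71328294e+01,  9.92056914e-01, -2.51823986e+01,
       -5.61656244e-02,  1.53481500e-02,  9.02513852e-05]), 'tool_pos': array([ 0.23787721, -0.60464241,  0.40406716]), 'tcp_rot': array([-3.08532186e+00, -5.85214008e-01,  5.72704492e-04]), 'wrist_force': array([ 0.63209387,  0.11955132, -0.43352555]), 'ft_torque': array([0.00471639, 0.02968827, 0.03940101]), 'opening': 0.08808705663266905}
```

View pics/top1.png

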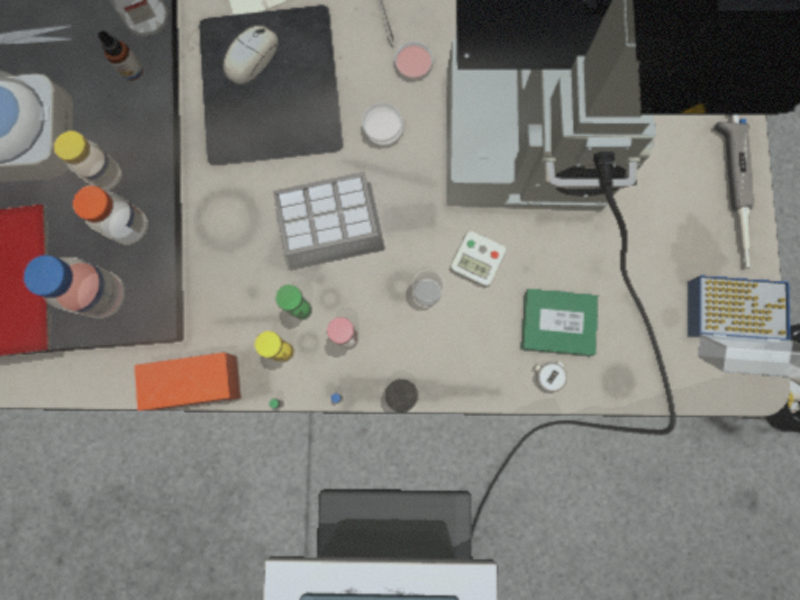

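View pics/scene0.png

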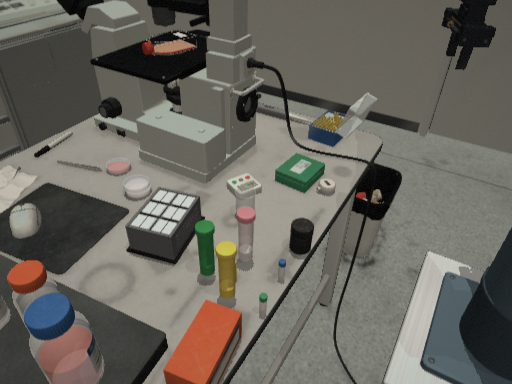

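The top view (800x600) shows the dock at (328,220), the pink-capped tube at (341,331), the green look-alike at (292,300) and the yellow one at (270,346). The pink disc at (413,62) is a flat dish. The pink-capped tube fits the description because it is tall, pink-capped and in front of the dock. Next I'll measure and confirm in a crop.

```bash
cat > m.py <<'E'
from h import *
s=1.5625
im=cv2.imread("pics/top0.png"); c=cams.get_calibration("top")
hsv=cv2.cvtColor(im,cv2.COLOR_BGR2HSV)
# leaves: bluish-white vs bench
roi=np.zeros(im.shape[:2],np.uint8); roi[105:175,170:250]=1
m=((hsv[...,2]>185)&(hsv[...,1]<40)).astype(np.uint8)*roi
g=im.astype(int); m&=((g[...,0]-g[...,2])>-2).astype(np.uint8)
n,l,st,ce=cv2.connectedComponentsWithStats(m)
for i in range(1,n):
    if st[i,4]>15: print(st[i],ce[i])
pts=np.argwhere(m)[:,::-1].astype(float)
W=np.array([plane(c,u,v,.064)[:2] for u,v in pts])
r=cv2.minAreaRect(W.astype(np.float32)*1000); print("leaves rect mm",r)
# pink cap
sc=cv2.imread("pics/scene0.png"); cs=cams.get_calibration("scene")
def blob(img,h0,h1,box,smin=50):
    h=cv2.cvtColor(img,cv2.COLOR_BGR2HSV); x0,y0,x1,y1=box
    H=h[...,0].astype(int); mm=(((H>=h0)&(H<=h1)) if h0<=h1 else ((H>=h0)|(H<=h1)))&(h[...,1]>smin)
    k=np.zeros(mm.shape,np.uint8);k[y0:y1,x0:x1]=mm[y0:y1,x0:x1]
    n,l,st,ce=cv2.connectedComponentsWithStats(k); i=1+np.argmax(st[1:,4]); return st[i],ce[i]
for nm,img,cc,box in(("top",im,c,(200,195,240,235)),("scene",sc,cs,(228,200,264,222))):
    st_,ce_=blob(img,165,8,box,70); print(nm,st_,ce_,plane(cc,*ce_,.1065 if nm=="scene" else .113))
for nm,uv,z in(("green",(290,296),.113),("yellow",(268,345),.113),("beaker",(426,288),.03),("objcase",(401,393),.062),("vialb",(336,398),.045),("vialg",(275,404),.045),("timer",(478,258),.02)):
    print(nm,plane(c,uv[0]/s,uv[1]/s,z).round(3))
a=cv2.resize(im[100:250,150:290],None,fx=4,fy=4,interpolation=cv2.INTER_CUBIC)
cv2.imwrite("pics/crop.png",a)
E
python3 m.py
```

```text
[216 114  15  10  96] [223.36458333 118.44791667]
[198 118  14  10  98] [204.65306122 122.21428571]
[179 122  15  10 103] [186.16504854 126.36893204]
[218 123  15   9  99] [225.09090909 126.94949495]
[199 127  15   9  98] [206.43877551 130.86734694]
[181 131  15   9  98] [187.68367347 134.90816327]
[220 133  15  10 107] [227.24299065 137.35514019]
[201 137  15  10 107] [208.42990654 141.34579439]
[183 141  15   9 104] [190.22115385 145.41346154]
[222 142  15   9 100] [229.23 146.13]
[203 146  15   9  97] [210.28865979 150.13402062]
[185 150  14   9  96] [191.5        154.13541667]
leaves rect mm ((625.5134887695312, 82.20504760742188), (81.0029525756836, 115.17318725585938), 12.34334945678711)Traceback (most recent call last):
  File "m.py", line 23, in <module>
    st_,ce_=blob(img,165,8,box,70); print(nm,st_,ce_,plane(cc,*ce_,.1065 if nm=="scene" else .113))
            ~~~~^^^^^^^^^^^^^^^^^^
  File "m.py", line 21, in blob
    n,l,st,ce=cv2.connectedComponentsWithStats(k); i=1+np.argmax(st[1:,4]); return st[i],ce[i]
                                                       ~~~~~~~~~^^^^^^^^^^
    return _wrapfunc(a, 'argmax', axis=axis, out=out, **kwds)
    return bound(*args, **kwds)
ValueError: attempt to get argmax of an empty sequence
```

```bash
sed -i 's/box,70)/box,45)/' m.py; cat >> m.py <<'E'
L=[plane(c,*ce[i],.064)[:2] for i in range(1,n) if st[i,4]>15]; L=np.array(L)
# rows of leaves far->near; three per row, right to left
G=L.reshape(4,3,2); ctr=L.mean(0)
ex=(G[:2].mean((0,1))-G[2:].mean((0,1))); ey=G[:,2].mean(0)-G[:,0].mean(0)
print("dock",ctr,"yaw x",np.degrees(np.arctan2(ex[1],ex[0])),"yaw y",np.degrees(np.arctan2(-ey[0],ey[1])),np.linalg.norm(ex),np.linalg.norm(ey)) # expect .045, .084
for j,(a,b) in enumerate(((0,2),(0,1),(0,0),(2,2),(2,1),(2,0))): print("well",j+1,((G[a,b]+G[a+1,b])/2).round(4))
E
python3 m.py | tail -22
```

```text
[201 137  15  10 107] [208.42990654 141.34579439]
[183 141  15   9 104] [190.22115385 145.41346154]
[222 142  15   9 100] [229.23 146.13]
[203 146  15   9  97] [210.28865979 150.13402062]
[185 150  14   9  96] [191.5        154.13541667]
leaves rect mm ((625.5134887695312, 82.20504760742188), (81.0029525756836, 115.17318725585938), 12.34334945678711)
top [209 203  18  17 234] [217.45726496 211.10683761] [0.45395233 0.0503459  0.113     ]
scene [236 207  20  15 258] [245.68604651 214.41472868] [0.45662208 0.0498636  0.1065    ]
green [0.498 0.116 0.113]
yellow [0.434 0.142 0.113]
beaker [ 0.525 -0.062  0.03 ]
objcase [ 0.376 -0.028  0.062]
vialb [0.369 0.061 0.045]
vialg [0.36  0.144 0.045]
timer [ 0.572 -0.137  0.02 ]
dock [0.62519453 0.08224794] yaw x 12.926042277677075 yaw y 12.842123945941157 0.04466889549648562 0.08365785168306838
well 1 [0.6376 0.1281]
well 2 [0.6472 0.0873]
well 3 [0.6562 0.0463]
well 4 [0.5941 0.1178]
well 5 [0.6034 0.0776]
well 6 [0.6127 0.0365]
```

View pics/crop.png

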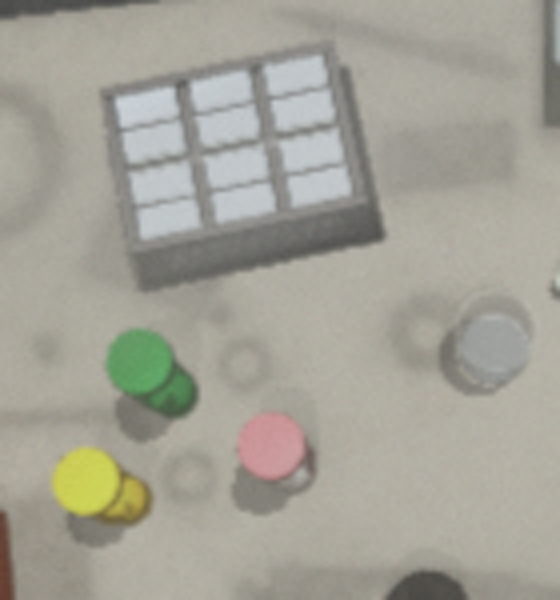

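Crop (viewed 3): the pink cap is at (272,445) in the crop, on a clear tube. The green (140,360) and yellow (88,480) tubes are the look-alikes. Both cameras put the tube at about (0.455, 0.050). The leaf pitch comes out at 44.7 and 83.7 mm against an expected 45 and 84, and the dock's yaw is 12.9°. I'll swing over with the jaws along dock x.

```bash
cat > d.py <<'E'
import sys
from h import *
# usage: d.py x y z jawdeg -> shift in tool axes (mm) and turn (deg) from measured pose
a=[float(v) for v in sys.argv[1:]]
s=get_state(); M=R.from_rotvec(s["tcp_rot"]); j=np.radians(a[3])
T=R.from_matrix(np.array([[-np.sin(j),np.cos(j),0],[np.cos(j),np.sin(j),0],[0,0,-1]]).T)
T=R.from_matrix(np.column_stack([[-np.sin(j),np.cos(j),0],[np.cos(j),np.sin(j),0],[0,0,-1]]))
print("t",round(s["t"],2),"pos",s["tool_pos"].round(4),"F",s["wrist_force"].round(2),"open",round(s["opening"],4))
print("shift mm",(1000*M.inv().apply(np.array(a[:3])-s["tool_pos"])).round(1),"turn deg",np.degrees((M.inv()*T).as_rotvec()).round(2))
E
python3 -m handwheel '0.034 -0.032 0 0 0 -5.4 1;0.068 -0.063 0 0 0 -10.8 1;0.102 -0.095 0 0 0 -16.2 1;0.136 -0.126 0 0 0 -21.6 1;0.17 -0.158 0 0 0 -27 1' 20
python3 -m handwheel '0.042 -0.018 0 0 0 -5.4 1;0.085 -0.036 0 0 0 -10.8 1;0.127 -0.054 0 0 0 -16.2 1;0.169 -0.072 0 0 0 -21.6 1;0.2115 -0.0906 0 0 0 -27 1'
python3 -m handwheel '0.046 -0.003 0 0 0 -5.4 1;0.092 -0.006 0 0 0 -10.8 1;0.138 -0.009 0 0 0 -16.2 1;0.185 -0.012 0 0 0 -21.6 1;0.2315 -0.015 0 0 0 -27 1'
python3 -m handwheel '0 0 0 0 0 0 1;0 0 0 0 0 0 1;0 0 0 0 0 0 1;0 0 0 0 0 0 1;0 0 0 0 0 0 1'
python3 d.py 0.455 0.05 0.405 12.9
python3 - <<'E'
from h import *
c=cams.get_calibration("wrist"); im=cams.snapshot("wrist"); cv2.imwrite("pics/w1.png",im)
print(proj(c,(.455,.05,.113)),[np.round(proj(c,(*p,.066))) for p in((.6034,.0776),(.6127,.0365))])
E
```

```text
t: 0.65
tool_pos: [0.3387, -0.3938, 0.4046]
tcp_rot: [2.862, 1.295, -0.0]
wrist_force: [0.8, -0.6, -0.4]
opening: 0.0882
t: 1.15
tool_pos: [0.4108, -0.1755, 0.4048]
tcp_rot: [2.481, 1.927, -0.0]
wrist_force: [0.6, 0.1, 0.2]
opening: 0.0882
t: 1.65
tool_pos: [0.4541, 0.0524, 0.4048]
tcp_rot: [1.962, 2.453, -0.0]
wrist_force: [1.6, 0.2, 0.9]
opening: 0.0884
t: 2.15
tool_pos: [0.4542, 0.0495, 0.4047]
tcp_rot: [1.97, 2.447, -0.001]
wrist_force: [0.2, -0.3, -0.0]
opening: 0.0883
t 2.15 pos [0.4542 0.0495 0.4047] F [ 0.18 -0.31 -0.03] open 0.0883
shift mm [ 0.4  0.9 -0.3] turn deg [-0.02  0.03 -0.57]
(np.float64(250.836955055917), np.float64(181.97802308808872)) [array([400., 173.]), array([395., 212.])]
```

View pics/w1.png

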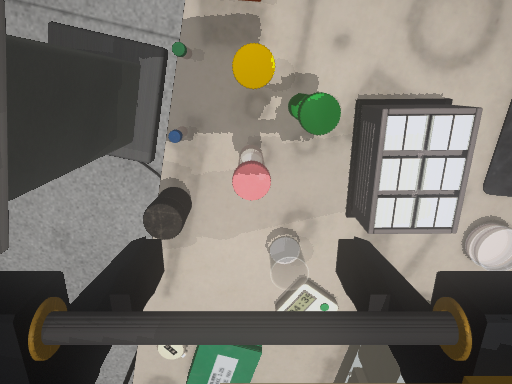

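The wrist view (viewed 4) shows the pink cap at (252,181), where I predicted (251,182), and the dock leaves where predicted. Next is a quick numeric refinement from this picture.

```bash
python3 - <<'E'
from h import *
c=cams.get_calibration("wrist"); im=cv2.imread("pics/w1.png"); h=cv2.cvtColor(im,cv2.COLOR_BGR2HSV); H=h[...,0].astype(int)
k=(((H>165)|(H<8))&(h[...,1]>70)).astype(np.uint8); k[:155]=0;k[210:]=0;k[:,:225]=0;k[:,280:]=0
n,l,st,ce=cv2.connectedComponentsWithStats(k); i=1+np.argmax(st[1:,4]); x,y,w,hh,_=st[i]; print("cap",st[i],ce[i],plane(c,*ce[i],.113).round(4))
m=((h[...,2]>190)&(h[...,1]<30)).astype(np.uint8); m[:105]=0;m[235:]=0;m[:,:370]=0;m[:,478:]=0
m=cv2.erode(m,np.ones((3,3),np.uint8))
n,l,st,ce=cv2.connectedComponentsWithStats(m)
L=[]
for i in range(1,n):
    if st[i,4]>100: L.append(plane(c,*ce[i],.064)[:2])
print(len(L),np.mean(L,0).round(4)); r=cv2.minAreaRect(np.float32([1000*a for a in L])); print(r)
E
```

```text
cap [ 232  161   39   40 1200] [251.08416667 180.25      ] [0.4549 0.0518 0.113 ]
12 [0.6252 0.0819]
((625.2606201171875, 81.91444396972656), (64.71984100341797, 83.99484252929688), 12.764932632446289)
```

```bash

python3 -m handwheel '0.0015 0.001 0.035 0 0 -0.5 1;0.0015 0.001 0.07 0 0 -0.5 1;0.0015 0.001 0.105 0 0 -0.5 1;0.0015 0.001 0.135 0 0 -0.5 1;0.0015 0.001 0.153 0 0 -0.5 1' 25
python3 -m handwheel '0 0 0 0 0 0 1;0 0 0 0 0 0 0.3;0 0 0 0 0 0 0.3;0 0 0 0 0 0 0.3;0 0 0 0 0 0 0.3' 25
python3 -m handwheel '0 0 0 0 0 0 0.3;0 0 0 0 0 0 0.2;0 0 0 0 0 0 0.2;0 0 0 0 0 0 0.2;0 0 0 0 0 0 0.2' 25
python3 d.py 0.455 0.051 0.252 12.9
```

```text
t: 2.7
tool_pos: [0.4542, 0.0517, 0.2497]
tcp_rot: [-1.956, -2.456, 0.003]
wrist_force: [-0.1, 1.0, 0.1]
opening: 0.0884
t: 3.2
tool_pos: [0.4552, 0.0523, 0.2525]
tcp_rot: [1.956, 2.457, 0.002]
wrist_force: [-0.0, -0.5, 0.6]
opening: 0.0584
t: 3.7
tool_pos: [0.4549, 0.0524, 0.2518]
tcp_rot: [1.956, 2.458, -0.0]
wrist_force: [0.1, -0.3, 0.9]
opening: 0.0324
t 3.7 pos [0.4549 0.0524 0.2518] F [ 0.09 -0.33  0.9 ] open 0.0324
shift mm [-1.4 -0.2 -0.2] turn deg [-0.    0.    0.08]
```

```bash

python3 -m handwheel '0 0 0 0 0 0 0.2;0 0 0 0 0 0 0.2;0 0 -0.01 0 0 0 0.2;0 0 -0.02 0 0 0 0.2;0 0 -0.03 0 0 0 0.2' 25
python3 -m handwheel '0 0 -0.02 0 0 0 0.2;0 0 -0.04 0 0 0 0.2;0 0 -0.06 0 0 0 0.2;0 0 -0.06 0 0 0 0.2;0 0 -0.06 0 0 0 0.2' 25
python3 - <<'E'
from h import *
import numpy as np
w=cams.snapshot("wrist"); s=cams.snapshot("scene")
cv2.imwrite("pics/lift.png",np.hstack([cv2.resize(w,(400,300)),cv2.resize(s[60:330,80:400],(400,300))]))
b=np.radians(12.8); ex=np.array([np.cos(b),np.sin(b)]);ey=np.array([-np.sin(b),np.cos(b)])
D=np.array([.6252,.082])
for i,(x,y) in enumerate(((1,1),(1,0),(1,-1),(-1,1),(-1,0),(-1,-1))): print(i+1,(D+ex*x*.0225+ey*y*.042).round(4))
E
python3 d.py 0.6033 0.0770 0.342 12.9
```

```text
t: 4.2
tool_pos: [0.4549, 0.0524, 0.2827]
tcp_rot: [1.956, 2.458, 0.0]
wrist_force: [0.2, 0.2, -1.5]
opening: 0.0321
t: 4.7
tool_pos: [0.4548, 0.0522, 0.342]
tcp_rot: [1.956, 2.457, 0.001]
wrist_force: [0.1, -0.1, -0.5]
opening: 0.0325
1 [0.6378 0.1279]
2 [0.6471 0.087 ]
3 [0.6564 0.046 ]
4 [0.594 0.118]
5 [0.6033 0.077 ]
6 [0.6126 0.0361]
t 4.8 pos [0.4545 0.0522 0.3411] F [ 0.17  0.21 -0.79] open 0.0326
shift mm [ -9.2 150.6  -1.1] turn deg [-0.07 -0.    0.07]
```

View pics/lift.png

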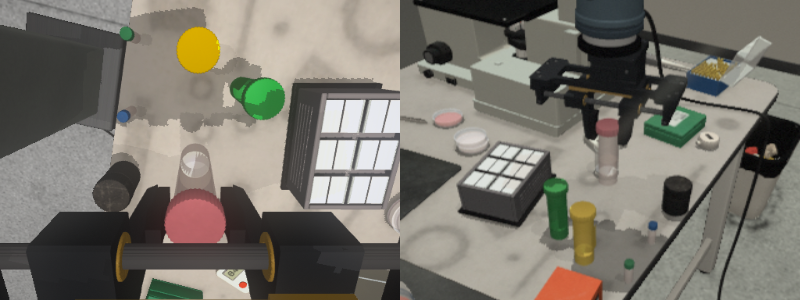

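Viewed 5: the pink tube is held by its cap and hangs upright, and the bystanders are unmoved. The foot was on the bench at TCP z = 0.252, so fully home means TCP z ≈ 0.258 and cushions would stop it at 0.272 to 0.284. I'll start with well 5.

```bash

cat > g.py <<'E'
import sys
from h import *
s=get_state(); f=s["wrist_force"]; print("z",s["tool_pos"].round(4),"F",f.round(1),"open",round(s["opening"],4)); sys.exit(int(f[2]>4 or np.hypot(f[0],f[1])>5))
E
python3 -m handwheel '-0.002 0.03 0 0 0 0 0.2;-0.004 0.06 0 0 0 0 0.2;-0.006 0.09 0 0 0 0 0.2;-0.008 0.12 0 0 0 0 0.2;-0.0092 0.1506 0 0 0 0 0.2' 25 >/dev/null
python3 -m handwheel '0 0 0 0 0 0 0.2;0 0 0 0 0 0 0.2;0 0 0 0 0 0 0.2;0 0 0 0 0 0 0.2;0 0 0 0 0 0 0.2' 25 >/dev/null
python3 d.py 0.6033 0.0770 0.342 12.9
python3 - <<'E'
from h import *
c=cams.get_calibration("wrist"); im=cams.snapshot("wrist"); cv2.imwrite("pics/w2.png",im); h=cv2.cvtColor(im,cv2.COLOR_BGR2HSV); H=h[...,0].astype(int)
k=(((H>165)|(H<8))&(h[...,1]>70)).astype(np.uint8); k[:, :200]=0;k[:,300:]=0
n,l,st,ce=cv2.connectedComponentsWithStats(k); i=1+np.argmax(st[1:,4]); print(st[i],ce[i],plane(c,*ce[i],.203))
E
```

```text
t 5.8 pos [0.6031 0.077  0.3418] F [-0.02 -0.21 -0.37] open 0.0323
shift mm [-0.1  0.2 -0.2] turn deg [-0.02  0.02  0.08]
[ 203  241   92   71 4915] [249.09196338 279.45147508] [0.60239879 0.0796459  0.203     ]
```

View pics/w2.png

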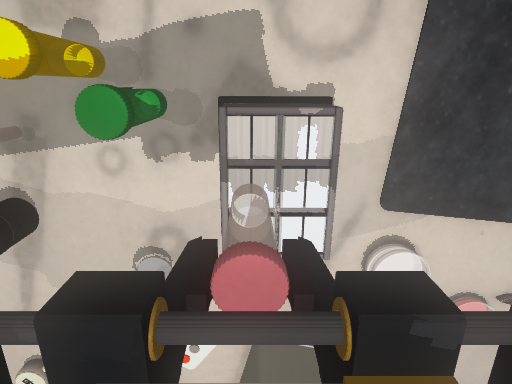

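Viewed 6: the tube's foot, at about (250,207), is over the near-middle well. I'll descend with guards.

```bash

python3 -c "
from h import *
c=cams.get_calibration('wrist');print(proj(c,(.6033,.077,.09)),proj(c,(.6033,.077,.066)))"
python3 -m handwheel '0 0 0.012 0 0 0 0.2;0 0 0.024 0 0 0 0.2;0 0 0.034 0 0 0 0.2;0 0 0.042 0 0 0 0.2;0 0 0.05 0 0 0 0.2' 25 >/dev/null
python3 g.py && python3 -m handwheel '0 0 0.002 0 0 0 0.2;0 0 0.004 0 0 0 0.2;0 0 0.006 0 0 0 0.2;0 0 0.006 0 0 0 0.2;0 0 0.006 0 0 0 0.2' 25 >/dev/null &&
python3 g.py && python3 -m handwheel '0 0 0.001 0 0 0 0.2;0 0 0.002 0 0 0 0.2;0 0 0.003 0 0 0 0.2;0 0 0.004 0 0 0 0.2;0 0 0.004 0 0 0 0.2' 25 >/dev/null &&
python3 g.py && python3 -m handwheel '0 0 0.001 0 0 0 0.2;0 0 0.002 0 0 0 0.2;0 0 0.003 0 0 0 0.2;0 0 0.004 0 0 0 0.2;0 0 0.004 0 0 0 0.2' 25 >/dev/null &&
python3 g.py && python3 -m handwheel '0 0 0.001 0 0 0 0.2;0 0 0.002 0 0 0 0.2;0 0 0.003 0 0 0 0.2;0 0 0.004 0 0 0 0.2;0 0 0.004 0 0 0 0.2' 25 >/dev/null &&
python3 g.py && python3 -m handwheel '0 0 0.001 0 0 0 0.2;0 0 0.002 0 0 0 0.2;0 0 0.003 0 0 0 0.2;0 0 0.004 0 0 0 0.2;0 0 0.004 0 0 0 0.2' 25 >/dev/null && python3 g.py
python3 d.py 0.6033 0.0770 0.342 12.9
```

```text
(np.float64(249.72408171198046), np.float64(197.40738643178258)) (np.float64(249.76721543655714), np.float64(187.86542715154633))
z [0.6035 0.0772 0.2906] F [ 0.2 -0.5 -0.6] open 0.0326
z [0.6038 0.0772 0.2859] F [ 0.1  0.4 -1.5] open 0.0325
z [0.6036 0.0772 0.2815] F [ 0.8 -0.3 -0.4] open 0.0326
z [0.6036 0.0772 0.2775] F [ 0.4  0.2 -0.7] open 0.0327
z [0.6036 0.0772 0.2735] F [0.  0.3 0.2] open 0.0325
z [0.6044 0.0776 0.2716] F [-3.1 -1.2 13.2] open 0.0323
t 8.85 pos [0.6044 0.0776 0.2716] F [-3.12 -1.16 13.24] open 0.0323
shift mm [ -0.3  -1.  -70.4] turn deg [0.13 0.03 0.07]
```

Well 5 stopped at a foot height of about 20 mm, so it has a 14 mm cushion. I'll draw out and try well 6.

```bash

python3 -m handwheel '0 0 -0.015 0 0 0 0.2;0 0 -0.035 0 0 0 0.2;0 0 -0.055 0 0 0 0.2;0 0 -0.07 0 0 0 0.2;0 0 -0.07 0 0 0 0.2' 25 >/dev/null
python3 g.py && python3 -m handwheel '-0.014 0 0 0 0 0 0.2;-0.028 0 0 0 0 0 0.2;-0.042 0 0 0 0 0 0.2;-0.042 0 0 0 0 0 0.2;-0.042 0 0 0 0 0 0.2' 25 >/dev/null
python3 d.py 0.6126 0.0361 0.340 12.9
python3 -m handwheel '0 0 0.012 0 0 0 0.2;0 0 0.024 0 0 0 0.2;0 0 0.034 0 0 0 0.2;0 0 0.042 0 0 0 0.2;0 0 0.05 0 0 0 0.2' 25 >/dev/null
for i in 1; do
python3 g.py && python3 -m handwheel '0 0 0.002 0 0 0 0.2;0 0 0.004 0 0 0 0.2;0 0 0.006 0 0 0 0.2;0 0 0.006 0 0 0 0.2;0 0 0.006 0 0 0 0.2' 25 >/dev/null &&
python3 g.py && python3 -m handwheel '0 0 0.001 0 0 0 0.2;0 0 0.002 0 0 0 0.2;0 0 0.003 0 0 0 0.2;0 0 0.004 0 0 0 0.2;0 0 0.004 0 0 0 0.2' 25 >/dev/null &&
python3 g.py && python3 -m handwheel '0 0 0.001 0 0 0 0.2;0 0 0.002 0 0 0 0.2;0 0 0.003 0 0 0 0.2;0 0 0.004 0 0 0 0.2;0 0 0.004 0 0 0 0.2' 25 >/dev/null &&
python3 g.py && python3 -m handwheel '0 0 0.001 0 0 0 0.2;0 0 0.002 0 0 0 0.2;0 0 0.003 0 0 0 0.2;0 0 0.004 0 0 0 0.2;0 0 0.004 0 0 0 0.2' 25 >/dev/null &&
python3 g.py && python3 -m handwheel '0 0 0.001 0 0 0 0.2;0 0 0.002 0 0 0 0.2;0 0 0.003 0 0 0 0.2;0 0 0.004 0 0 0 0.2;0 0 0.004 0 0 0 0.2' 25 >/dev/null && python3 g.py; done
python3 d.py 0.6126 0.0361 0.340 12.9
```

```text
z [0.6044 0.0775 0.3421] F [-0.5 -0.3 -0.8] open 0.0327
t 9.85 pos [0.6131 0.0355 0.3392] F [ 0.01  0.79 -0.72] open 0.0321
shift mm [ 0.7 -0.4 -0.8] turn deg [-0.05 -0.02 -0.01]
z [0.6129 0.0365 0.2886] F [-0.2 -0.1 -0.9] open 0.0324
z [0.6132 0.0363 0.2839] F [-0.4  0.  -1.5] open 0.0323
z [0.6136 0.0364 0.2808] F [-1.6  0.5  6.6] open 0.0324
t 11.35 pos [0.6136 0.0364 0.2808] F [-1.58  0.46  6.58] open 0.0324
shift mm [ -0.1  -0.9 -59.2] turn deg [0.07 0.02 0.07]
```

Well 6 is blocked at a foot height of about 29 mm, and that is 37 mm deep, so it's a cushion. Next is well 3.

```bash

python3 -m handwheel '0 0 -0.015 0 0 0 0.2;0 0 -0.035 0 0 0 0.2;0 0 -0.05 0 0 0 0.2;0 0 -0.06 0 0 0 0.2;0 0 -0.06 0 0 0 0.2' 25 >/dev/null
python3 g.py && python3 -m handwheel '0 0.015 0 0 0 0 0.2;0 0.03 0 0 0 0 0.2;0 0.0445 0 0 0 0 0.2;0 0.0445 0 0 0 0 0.2;0 0.0445 0 0 0 0 0.2' 25 >/dev/null
python3 d.py 0.6564 0.0460 0.340 12.9
python3 -m handwheel '0 0 0.012 0 0 0 0.2;0 0 0.024 0 0 0 0.2;0 0 0.034 0 0 0 0.2;0 0 0.042 0 0 0 0.2;0 0 0.05 0 0 0 0.2' 25 >/dev/null
for i in 1; do
python3 g.py && python3 -m handwheel '0 0 0.002 0 0 0 0.2;0 0 0.004 0 0 0 0.2;0 0 0.006 0 0 0 0.2;0 0 0.006 0 0 0 0.2;0 0 0.006 0 0 0 0.2' 25 >/dev/null &&
python3 g.py && python3 -m handwheel '0 0 0.001 0 0 0 0.2;0 0 0.002 0 0 0 0.2;0 0 0.003 0 0 0 0.2;0 0 0.004 0 0 0 0.2;0 0 0.004 0 0 0 0.2' 25 >/dev/null &&
python3 g.py && python3 -m handwheel '0 0 0.001 0 0 0 0.2;0 0 0.002 0 0 0 0.2;0 0 0.003 0 0 0 0.2;0 0 0.004 0 0 0 0.2;0 0 0.004 0 0 0 0.2' 25 >/dev/null &&
python3 g.py && python3 -m handwheel '0 0 0.001 0 0 0 0.2;0 0 0.002 0 0 0 0.2;0 0 0.003 0 0 0 0.2;0 0 0.004 0 0 0 0.2;0 0 0.004 0 0 0 0.2' 25 >/dev/null &&
python3 g.py && python3 -m handwheel '0 0 0.001 0 0 0 0.2;0 0 0.002 0 0 0 0.2;0 0 0.003 0 0 0 0.2;0 0 0.004 0 0 0 0.2;0 0 0.004 0 0 0 0.2' 25 >/dev/null && python3 g.py; done
python3 d.py 0.6564 0.0460 0.340 12.9
```

```text
z [0.6136 0.0364 0.3415] F [ 1.1  0.1 -1. ] open 0.0328
t 12.35 pos [0.656  0.0462 0.3388] F [-0.33 -0.1  -0.28] open 0.0322
shift mm [-0.3  0.4 -1.2] turn deg [-0.1  -0.01  0.08]
z [0.6562 0.0462 0.2886] F [ 0.1 -0.9 -1. ] open 0.0326
z [0.6565 0.0463 0.2839] F [-0.9 -0.2 -1.7] open 0.0325
z [0.6564 0.0463 0.2795] F [-0.3  0.5 -1.5] open 0.0325
z [0.6572 0.0465 0.2777] F [-3.3 -1.2 11.5] open 0.0322
t 14.35 pos [0.6572 0.0465 0.2777] F [-3.34 -1.23 11.45] open 0.0322
shift mm [ -0.4  -0.7 -62.3] turn deg [0.13 0.03 0.07]
```

Well 3 is blocked at a foot height of about 26 mm. Next is well 2.

```bash

python3 -m handwheel '0 0 -0.015 0 0 0 0.2;0 0 -0.035 0 0 0 0.2;0 0 -0.055 0 0 0 0.2;0 0 -0.064 0 0 0 0.2;0 0 -0.064 0 0 0 0.2' 25 >/dev/null
python3 g.py && python3 -m handwheel '0.014 0 0 0 0 0 0.2;0.028 0 0 0 0 0 0.2;0.0417 0 0 0 0 0 0.2;0.0417 0 0 0 0 0 0.2;0.0417 0 0 0 0 0 0.2' 25 >/dev/null
python3 d.py 0.6471 0.0870 0.340 12.9
python3 -m handwheel '0 0 0.012 0 0 0 0.2;0 0 0.024 0 0 0 0.2;0 0 0.034 0 0 0 0.2;0 0 0.042 0 0 0 0.2;0 0 0.05 0 0 0 0.2' 25 >/dev/null
for i in 1; do
python3 g.py && python3 -m handwheel '0 0 0.002 0 0 0 0.2;0 0 0.004 0 0 0 0.2;0 0 0.006 0 0 0 0.2;0 0 0.006 0 0 0 0.2;0 0 0.006 0 0 0 0.2' 25 >/dev/null &&
python3 g.py && python3 -m handwheel '0 0 0.001 0 0 0 0.2;0 0 0.002 0 0 0 0.2;0 0 0.003 0 0 0 0.2;0 0 0.004 0 0 0 0.2;0 0 0.004 0 0 0 0.2' 25 >/dev/null &&
python3 g.py && python3 -m handwheel '0 0 0.001 0 0 0 0.2;0 0 0.002 0 0 0 0.2;0 0 0.003 0 0 0 0.2;0 0 0.004 0 0 0 0.2;0 0 0.004 0 0 0 0.2' 25 >/dev/null &&
python3 g.py && python3 -m handwheel '0 0 0.001 0 0 0 0.2;0 0 0.002 0 0 0 0.2;0 0 0.003 0 0 0 0.2;0 0 0.004 0 0 0 0.2;0 0 0.004 0 0 0 0.2' 25 >/dev/null &&
python3 g.py && python3 -m handwheel '0 0 0.001 0 0 0 0.2;0 0 0.002 0 0 0 0.2;0 0 0.003 0 0 0 0.2;0 0 0.004 0 0 0 0.2;0 0 0.004 0 0 0 0.2' 25 >/dev/null && python3 g.py; done
python3 d.py 0.6471 0.0870 0.340 12.9
```

```text
z [0.6569 0.0464 0.3413] F [-0.1 -0.5 -1.6] open 0.0323
t 15.35 pos [0.6469 0.0877 0.3394] F [-0.38  0.57 -1.02] open 0.0325
shift mm [-0.7  0.  -0.6] turn deg [-0.03  0.    0.17]
z [0.647  0.0867 0.2885] F [-0.2  0.2 -0.3] open 0.0321
z [0.6472 0.0869 0.2839] F [ 0.3  0.  -1.2] open 0.0322
z [0.6471 0.0868 0.2795] F [ 0.2  0.4 -0.3] open 0.0325
z [0.6471 0.0869 0.2755] F [ 0.3  0.8 -0.3] open 0.0326
z [0.6481 0.0874 0.2746] F [-4.  -1.7 16.2] open 0.0323
t 17.85 pos [0.6481 0.0874 0.2746] F [-4.02 -1.72 16.19] open 0.0323
shift mm [ -0.2  -0.8 -65.4] turn deg [0.19 0.03 0.07]
```

Well 2 is blocked at a foot height of about 22 mm. Next is well 1.

```bash

python3 -m handwheel '0 0 -0.015 0 0 0 0.2;0 0 -0.035 0 0 0 0.2;0 0 -0.055 0 0 0 0.2;0 0 -0.068 0 0 0 0.2;0 0 -0.068 0 0 0 0.2' 25 >/dev/null
python3 g.py && python3 -m handwheel '0.014 0 0 0 0 0 0.2;0.028 0 0 0 0 0 0.2;0.042 0 0 0 0 0 0.2;0.042 0 0 0 0 0 0.2;0.042 0 0 0 0 0 0.2' 25 >/dev/null
python3 d.py 0.6378 0.1279 0.340 12.9
python3 -m handwheel '0 0 0.012 0 0 0 0.2;0 0 0.024 0 0 0 0.2;0 0 0.034 0 0 0 0.2;0 0 0.042 0 0 0 0.2;0 0 0.05 0 0 0 0.2' 25 >/dev/null
for i in 1; do
python3 g.py && python3 -m handwheel '0 0 0.002 0 0 0 0.2;0 0 0.004 0 0 0 0.2;0 0 0.006 0 0 0 0.2;0 0 0.006 0 0 0 0.2;0 0 0.006 0 0 0 0.2' 25 >/dev/null &&
python3 g.py && python3 -m handwheel '0 0 0.001 0 0 0 0.2;0 0 0.002 0 0 0 0.2;0 0 0.003 0 0 0 0.2;0 0 0.004 0 0 0 0.2;0 0 0.004 0 0 0 0.2' 25 >/dev/null &&
python3 g.py && python3 -m handwheel '0 0 0.001 0 0 0 0.2;0 0 0.002 0 0 0 0.2;0 0 0.003 0 0 0 0.2;0 0 0.004 0 0 0 0.2;0 0 0.004 0 0 0 0.2' 25 >/dev/null &&
python3 g.py && python3 -m handwheel '0 0 0.001 0 0 0 0.2;0 0 0.002 0 0 0 0.2;0 0 0.003 0 0 0 0.2;0 0 0.004 0 0 0 0.2;0 0 0.004 0 0 0 0.2' 25 >/dev/null &&
python3 g.py && python3 -m handwheel '0 0 0.001 0 0 0 0.2;0 0 0.002 0 0 0 0.2;0 0 0.003 0 0 0 0.2;0 0 0.004 0 0 0 0.2;0 0 0.004 0 0 0 0.2' 25 >/dev/null && python3 g.py; done
python3 d.py 0.6378 0.1279 0.340 12.9
```

```text
z [0.6478 0.0871 0.3419] F [ 0.9  0.8 -1.4] open 0.0323
t 18.85 pos [0.6374 0.1286 0.3393] F [-0.37  0.1  -1.67] open 0.0321
shift mm [-0.8  0.2 -0.7] turn deg [-0.04  0.01  0.17]
z [0.6376 0.1276 0.2885] F [-0.4  0.  -0.7] open 0.0323
z [0.6378 0.1278 0.2839] F [-0.1 -0.6  0.3] open 0.0325
z [0.639  0.1286 0.2834] F [-4.5 -1.4 19.2] open 0.0322
t 20.35 pos [0.639  0.1286 0.2834] F [-4.46 -1.43 19.21] open 0.0322
shift mm [ -0.4  -1.  -56.6] turn deg [0.29 0.01 0.07]
```

Well 1 is blocked at a foot height of about 31 mm, so well 4 should be the empty one.

```bash

python3 -m handwheel '0 0 -0.015 0 0 0 0.2;0 0 -0.035 0 0 0 0.2;0 0 -0.05 0 0 0 0.2;0 0 -0.06 0 0 0 0.2;0 0 -0.06 0 0 0 0.2' 25 >/dev/null
python3 g.py && python3 -m handwheel '0 -0.015 0 0 0 0 0.2;0 -0.03 0 0 0 0 0.2;0 -0.0452 0 0 0 0 0.2;0 -0.0452 0 0 0 0 0.2;0 -0.0452 0 0 0 0 0.2' 25 >/dev/null
python3 d.py 0.594 0.118 0.340 12.9
python3 -m handwheel '0 0 0.012 0 0 0 0.2;0 0 0.024 0 0 0 0.2;0 0 0.034 0 0 0 0.2;0 0 0.042 0 0 0 0.2;0 0 0.05 0 0 0 0.2' 25 >/dev/null
for i in 1; do
python3 g.py && python3 -m handwheel '0 0 0.002 0 0 0 0.2;0 0 0.004 0 0 0 0.2;0 0 0.006 0 0 0 0.2;0 0 0.006 0 0 0 0.2;0 0 0.006 0 0 0 0.2' 25 >/dev/null &&
python3 g.py && python3 -m handwheel '0 0 0.001 0 0 0 0.2;0 0 0.002 0 0 0 0.2;0 0 0.003 0 0 0 0.2;0 0 0.004 0 0 0 0.2;0 0 0.004 0 0 0 0.2' 25 >/dev/null &&
python3 g.py && python3 -m handwheel '0 0 0.001 0 0 0 0.2;0 0 0.002 0 0 0 0.2;0 0 0.003 0 0 0 0.2;0 0 0.004 0 0 0 0.2;0 0 0.004 0 0 0 0.2' 25 >/dev/null &&
python3 g.py && python3 -m handwheel '0 0 0.001 0 0 0 0.2;0 0 0.002 0 0 0 0.2;0 0 0.003 0 0 0 0.2;0 0 0.004 0 0 0 0.2;0 0 0.004 0 0 0 0.2' 25 >/dev/null &&
python3 g.py && python3 -m handwheel '0 0 0.001 0 0 0 0.2;0 0 0.002 0 0 0 0.2;0 0 0.003 0 0 0 0.2;0 0 0.004 0 0 0 0.2;0 0 0.004 0 0 0 0.2' 25 >/dev/null && python3 g.py &&
python3 -m handwheel '0 0 0.001 0 0 0 0.2;0 0 0.002 0 0 0 0.2;0 0 0.003 0 0 0 0.2;0 0 0.004 0 0 0 0.2;0 0 0.005 0 0 0 0.2' 25 >/dev/null && python3 g.py &&
python3 -m handwheel '0 0 0.001 0 0 0 0.2;0 0 0.002 0 0 0 0.2;0 0 0.003 0 0 0 0.2;0 0 0.003 0 0 0 0.2;0 0 0.003 0 0 0 0.2' 25 >/dev/null && python3 g.py &&
python3 -m handwheel '0 0 0.001 0 0 0 0.2;0 0 0.002 0 0 0 0.2;0 0 0.002 0 0 0 0.2;0 0 0.002 0 0 0 0.2;0 0 0.002 0 0 0 0.2' 25 >/dev/null && python3 g.py; done
python3 d.py 0.594 0.118 0.258 12.9
```

```text
z [0.6381 0.128  0.3413] F [-0.2 -0.1 -1.2] open 0.0323
t 21.35 pos [0.5938 0.1175 0.3393] F [ 0.19  0.42 -0.68] open 0.0321
shift mm [ 0.4  0.3 -0.7] turn deg [-0.02  0.01  0.07]
z [0.5935 0.1177 0.2885] F [ 0.1 -0.3 -1.2] open 0.0325
z [0.5937 0.1177 0.2839] F [-1.1  1.4 -1.4] open 0.0325
z [0.5936 0.1176 0.2795] F [ 1.3 -0.4 -0.5] open 0.0322
z [0.5936 0.1177 0.2755] F [ 0.6 -0.2 -0.5] open 0.0324
z [0.5936 0.1177 0.2715] F [ 0.2  0.6 -1. ] open 0.0324
z [0.5936 0.1176 0.2675] F [ 0.4  0.2 -0.6] open 0.0322
z [0.5936 0.1177 0.2626] F [ 0.3 -0.8 -0.4] open 0.0321
z [0.5936 0.1177 0.2596] F [-1.7 -0.1 -0.9] open 0.0322
z [0.5937 0.1177 0.2578] F [ 0.7 -0.3 -0.1] open 0.0322
t 25.85 pos [0.5937 0.1177 0.2578] F [ 0.68 -0.28 -0.09] open 0.0322
shift mm [ 0.2  0.4 -0.2] turn deg [0.01 0.   0.08]
```

The tube is past every cushion height. I'll go down a bit more to feel the floor.

```bash

for i in 1; do python3 -m handwheel '0 0 0.001 0 0 0 0.2;0 0 0.0015 0 0 0 0.2;0 0 0.0015 0 0 0 0.2;0 0 0.0015 0 0 0 0.2;0 0 0.0015 0 0 0 0.2' >/dev/null && python3 g.py &&
python3 -m handwheel '0 0 0.001 0 0 0 0.2;0 0 0.0015 0 0 0 0.2;0 0 0.0015 0 0 0 0.2;0 0 0.0015 0 0 0 0.2;0 0 0.0015 0 0 0 0.2' >/dev/null && python3 g.py &&
python3 -m handwheel '0 0 0.001 0 0 0 0.2;0 0 0.0015 0 0 0 0.2;0 0 0.0015 0 0 0 0.2;0 0 0.0015 0 0 0 0.2;0 0 0.0015 0 0 0 0.2' >/dev/null && python3 g.py; done
```

```text
z [0.5941 0.118  0.2576] F [-1.5 -0.3 10.2] open 0.0322
```

There's floor contact at TCP z = 0.2576 against an expected 0.258, so the tube is home. I'll relax the press, release and rise.

```bash

python3 -m handwheel '0 0 -0.001 0 0 0 0.2;0 0 -0.001 0 0 0 0.2;0 0 -0.001 0 0 0 0.6;0 0 -0.001 0 0 0 0.9;0 0 -0.001 0 0 0 0.9' >/dev/null
python3 -m handwheel '0 0 0 0 0 0 0.9;0 0 0 0 0 0 0.9;0 0 0 0 0 0 0.9;0 0 0 0 0 0 0.9;0 0 0 0 0 0 0.9'
python3 -m handwheel '0 0 0 0 0 0 0.9;0 0 -0.02 0 0 0 0.9;0 0 -0.05 0 0 0 0.9;0 0 -0.08 0 0 0 0.9;0 0 -0.11 0 0 0 0.9' 
python3 -m handwheel '0 0 -0.02 0 0 0 0.9;0 -0.04 -0.04 0 0 0 0.9;0 -0.08 -0.04 0 0 0 0.9;0 -0.12 -0.04 0 0 0 0.9;0 -0.12 -0.04 0 0 0 0.9' 
python3 -m handwheel '0 0 0 0 0 0 0.9;0 0 0 0 0 0 0.9;0 0 0 0 0 0 0.9;0 0 0 0 0 0 0.9;0 0 0 0 0 0 0.9' >/dev/null
python3 g.py
python3 - <<'E'
from h import *
w=cams.snapshot("wrist"); s=cams.snapshot("scene")
cv2.imwrite("pics/end.png",np.hstack([cv2.resize(w,(400,300)),cv2.resize(s[60:330,80:400],(400,300))]))
for n,im in(("wrist",w),("scene",s)):
    c=cams.get_calibration(n)
    h=cv2.cvtColor(im,cv2.COLOR_BGR2HSV); H=h[...,0].astype(int)
    u,v=map(int,proj(c,(.594,.118,.119))); k=(((H>165)|(H<8))&(h[...,1]>55)).astype(np.uint8)
    q=np.zeros_like(k); y0,x0=max(v-35,0),max(u-35,0); q[y0:v+35,x0:u+35]=k[y0:v+35,x0:u+35]
    nn,l,st,ce=cv2.connectedComponentsWithStats(q); 
    if nn>1:
        i=1+np.argmax(st[1:,4]); print(n,(u,v),st[i],ce[i],plane(c,*ce[i],.119 if n=="wrist" else .1125).round(4))
E
```

```text
t: 27.35
tool_pos: [0.5936, 0.1177, 0.2572]
tcp_rot: [-1.956, -2.458, 0.0]
wrist_force: [-0.2, -0.6, 0.7]
opening: 0.0789
t: 27.85
tool_pos: [0.5935, 0.1177, 0.3683]
tcp_rot: [-1.956, -2.458, 0.0]
wrist_force: [-0.2, -1.0, 0.3]
opening: 0.0796
t: 28.35
tool_pos: [0.4724, 0.0897, 0.4066]
tcp_rot: [-1.955, -2.458, 0.008]
wrist_force: [0.2, -0.2, 0.0]
opening: 0.0793
z [0.4771 0.0909 0.407 ] F [-0.3 -0.1 -0.1] open 0.0794
wrist (389, 183) [ 363  165   44   40 1343] [384.2271035  184.24869695] [0.5895 0.1164 0.119 ]
scene (161, 204) [153 198  20  17 260] [162.55       206.19230769] [0.5942 0.1162 0.1125]
```

View pics/end.png

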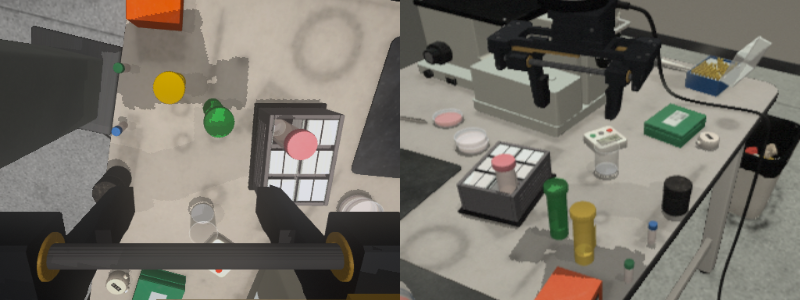

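Viewed 7: the tube stands upright in the near-left well, its cap at the expected place and height. The gripper is clear and the bystanders are where they were.

```bash
python3 -c "
from workcell import manip; print(manip.close_job())"
```

```text
the job is handed in; nothing more can be done
None
```

The pink-capped tube is seated upright in well 4 (near left), the one empty well, and the job is handed in; no verdict was reported. It took about 29 s of the 72 s allowed.

- **Search:** I gripped the tube by its cap and felt wells 5, 6, 3, 2 and 1 in turn. Each stopped on a cushion with the foot about 20 to 31 mm above the bench, at 7 to 19 N. I drew the tube out each time and did not let go of it.
- **Seating:** In well 4 it went down freely to floor contact at tool height 0.2576 m, against an expected 0.258 m. I then eased the press, opened the gripper and withdrew.
- **Last checks:**
  - The scene camera put the cap at (0.594, 0.116), against a well centre of (0.594, 0.118).
  - The wrist camera read about 4 mm short in x (0.5895). I put that down to its mask including the side of the cap, and did not check it further.
  - The last picture showed the tube upright, the gripper clear and the bystanders apparently where they were. I judged the bystanders and the lean by eye only.

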